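# Put two seed jars away in the sloped insert of the seed drawer

### The job

Pull the seed cabinet's drawer out all the way to its stop. Then lay the two seed jars from the bench, green cap and orange cap, in the free bays on either side of the jar already in the sloped insert, one to a bay, lying straight with caps uphill, each slid down until its base rests against the stop lip; set them down rather than drop them. Leave the drawer fully out and the stored jar at home in its bay, and do not disturb the potted cactus or the stack of pots.

Things in the scene. Friction and masses are not known exactly. Their poses are not given: they have to be found in the camera images.
- cabinet: low green-painted bench-top seed cabinet with one drawer, 330 mm wide, 270 mm deep, 116 mm high, fixed to the bench. Origin: on the bench (z = 0) directly below the middle of the shut drawer's front face; x runs into the cabinet, away from the robot, y to its left, z up. A trowel lies on the rear of its top. Place and yaw differ each time.
- drawer (a joint): how far the drawer is out along the cabinet's -x, in m: 0 shut (its start), 0.165 at the stop. Resists with about 3 N; stays where left; a push inwards moves it back. Pale wood front 326 mm wide, 16 mm thick, top edge 102 mm above the bench; side and rear walls reach 62 mm above the bench, 284 mm apart inside. At the stop the whole sloped insert is clear of the cabinet.
- drawer_handle (a point): middle of the drawer's dark steel bar handle, 78 mm above the bench, 38 mm in front of the drawer front; moves with the drawer, axes as the cabinet's. Bar 12 mm thick, 150 mm long, level along the cabinet's y, on two posts 60 mm either side of this point; 32 mm free between bar and front, open above and below.
- rack (a point): grey insert fixed in the drawer: floor sloping 18 degrees, low end towards the robot, 20 mm stop lip across the low end, three bays 92 mm apart between ribs 8 mm high. Origin: on the sloping floor at the lip's inner face, middle bay; 40 mm behind the drawer's front face, 28 mm above the bench. x runs up the slope (112 mm long), y left across the bays, z square to the floor. Moves with the drawer.
- bay_left (a point): foot of the stop lip in the middle of the free left bay (rack y = +92 mm), on the sloping floor; axes as the rack's. The bay is 94 mm wide between its rib and the drawer's side.
- bay_right (a point): the same in the free right bay (rack y = -92 mm).
- jar_green: square white seed jar, 100 mm base to cap top, about 130 g: body 44 x 44 mm, 76 mm long, pale green band; ribbed round green cap 39 mm across. Lies flat on the bench beside the cabinet, cap more or less away from the robot. Origin: middle of the body's long face that starts underneath (22 mm below the jar's axis); x runs from base to cap, z up when it lies flat. Base at x = -38 mm, cap top at x = +62 mm.
- jar_green_base (a point): centre of the green-capped jar's flat base (end face); 22 mm from every long face. Axes as the jar's.
- jar_orange: square white seed jar, 100 mm base to cap top, about 130 g: body 44 x 44 mm, 76 mm long, pale orange band; ribbed round orange cap 39 mm across. Lies flat on the bench beside the cabinet, cap more or less away from the robot. Origin: middle of the body's long face that starts underneath (22 mm below the jar's axis); x runs from base to cap, z up when it lies flat. Base at x = -38 mm, cap top at x = +62 mm.
- jar_orange_base (a point): the same for the orange-capped jar.
- jar_stored: square white seed jar, 100 mm base to cap top, about 130 g: body 44 x 44 mm, 76 mm long, pale blue band; ribbed round blue cap 39 mm across. Already lies at home in the middle bay, hidden while the drawer is shut. Origin: middle of the body's long face that starts underneath (22 mm below the jar's axis); x runs from base to cap, z up when it lies flat. Base at x = -38 mm, cap top at x = +62 mm.
- jar_stored_base (a point): centre of the stored jar's base.
- cactus_pot: round cactus in a terracotta pot, 106 mm across, 145 mm high, standing on the bench on one side; bystander. Origin: centre of its underside.
- pot_stack: stack of white plastic nursery pots, 100 mm across, 150 mm high, on the bench on the other side; bystander. Origin: centre of its underside.
There are look-alikes about, which are no part of the job. Leave any purple look-alike of the jar_orange alone.

How it is judged:
By the outcome, as a careful person would: the job done as asked, in the order asked, and still so for the second after the job is handed in, with the robot touching nothing.
It also fails if it takes over 66 s, if anything falls off the work surface, if the arm or the gripper's body presses on something with over 40 N, if the wrist force passes 120 N, or if a joint passes its speed limit or range.

### The arm

A 6-joint arm with a two-finger parallel gripper is mounted at the origin on the work surface. World frame = base frame: x ahead of the robot, y to its left, z up, the work surface at z = 0. Lengths are in mm, angles in rad, forces in N, time in s.
With the tool pointing down it reaches from about 350 to 975 mm from the base axis. Payload 7.1 kg.
Tool frame: the origin (TCP) lies at the very end of the fingers, on their centre line; the grasp point (between the pads) lies 19 mm behind it; z points along the fingers, y is the direction in which the jaws open and shut (so a half turn about z gives the same grasp; the last joint's range is limited). The gripper opens to 88 mm and grips with 3 to 60 N. Pads are 20 mm wide; open, the fingers measure 115 mm over their backs; the gripper's body (75 mm by 178 mm) begins 61 mm behind the grasp point.
Start: joints at [1.324, 0.423, 1.63, -0, 1.089, -0.019], TCP at [141.116, 608.844, 222.675] pointing down, gripper open.
Joint ranges: [-3, 3], [-0.9, 2.11], [0.09, 2.58], [-1.31, 4.45], [0.11, 2.69], [-2.54, 2.54]. Speed limits (rad/s): [2.39, 2.39, 3.01, 3.14, 3.14, 3.14].

### API

Orientations are given as a rotation vector (axis times angle).
In Python, from workcell import * gives the robot as it stands.
- The arm moves only by the tool play_rows, never from a script. Its argument "plan" is text: rows parted by semicolons, each of 7 numbers parted by spaces: the finger opening in cm, from 0 to 8.78, then the shift along the tool's x, y, z in cm, then the turn, a rotation vector about the tool's x, y, z in degrees. A call has 1 to 20 rows; each row shifts and turns the commanded pose from where the row before left it, along the tool's axes as they then stand; what a row does not reach is not made up. A row lasts 1/8 s, in which the tool goes at most 62.5 mm and 10.7 degrees, less where a joint would pass 70% of its speed; a pose out of reach is approached as far as the arm can. A call is refused whole if a number of a shift passes 6.25 or a number of a turn 10.7, either way. A call with a gripper value outside its range is refused whole. The fingers move at their own pace and stop on an object; the grip force is fixed at half the most. Time passes only in rows, so rows that do not move let the fingers close. It gives the time, the measured TCP pose, the force and the opening at its end, in the units of the state.
- get_obs(): the state, without advancing time (a new reading comes with each control period).
- get_image(name): name is "scene" or "top" or "wrist"; returns a dict with "pixels" (480x640x3 uint8, red, green, blue), "range_z" (480x640 float32, mm along the optical axis (not along the pixel's ray), 0 where there is no reading), "fx", "fy", "cx", "cy" (pixels), "distortion" ([k1, k2, p1, p2, k3] as OpenCV has them; the pictures are not rectified), "eye" and "attitude" of the camera in the world. Camera axes: x right, y down, z forward; pixel columns grow to the right and rows downward; lengths in mm; the calibration is good to about 2 mm. A picture is of the moment at which its call begins.
- close_job(): hands the job in, once; it reports no verdict.
The state is a dict: "t": time; "qpos": joint angles; "qvel": joint speeds; "joint_torque": joint torques, N m; "ee_pos": TCP position; "orientation": TCP orientation; "ft_force": force on the tool from outside, world axes, zero at the start; "moment": the same for the moment, N m; "width": finger opening in mm.
Only numpy, scipy, OpenCV 4.12 (cv2) and the standard library are available. Lean on these libraries where they do the work, as an engineer would, in place of code of your own. Each camera call takes 0.05 s, during which the arm holds its last target. There are 200 camera calls.

## Working session

There is one attempt and no reset: what is moved stays moved. The work goes in short steps, Python scripts to look and compute and a tool call to move; the robot and the scene stay as the last step left them, time stands still between calls to the robot, and variables do not carry over. Pictures are saved under pics/ and viewed, about 8 in all and at most 12, crops included, and the job is handed in when it is done.

Besides the shell and the picture viewer there is one more tool, called after "Call:" as a command line: name --argument value ..., lists and objects as JSON in quotes. play_rows: Moves the arm, as the interface text tells. Its arguments: {"type":"object","properties":{"plan":{"type":"string"}},"required":["plan"]}

```bash
mkdir -p pics; ls
cat > h.py <<'E'
from workcell import *
import numpy as np, cv2
from scipy.spatial.transform import Rotation as R
def rot(a):
    a=np.array(a,float)
    return R.from_rotvec(a).as_matrix() if a.shape==(3,) else (a if a.shape==(3,3) else R.from_quat(a).as_matrix())
def grab(n,save=None):
    im=get_image(n); np.savez('/tmp/%s.npz'%(save or n),**{k:np.array(v) for k,v in im.items()})
    if save: cv2.imwrite('pics/%s.png'%save,im['pixels'][:,:,::-1])
    return im
def load(n): return dict(np.load('/tmp/%s.npz'%n))
def rays(im,px):
    px=np.array(px,float).reshape(-1,1,2)
    K=np.array([[im['fx'],0,im['cx']],[0,im['fy'],im['cy']],[0,0,1]],float)
    u=cv2.undistortPoints(px,K,np.array(im['distortion'],float)).reshape(-1,2)
    return np.c_[u,np.ones(len(u))]
def onplane(im,px,z):
    d=rays(im,px)@rot(im['attitude']).T; e=np.array(im['eye'],float)
    return e+d*((z-e[2])/d[:,2])[:,None]
def cloud(im):
    v,u=np.mgrid[0:480,0:640]; d=rays(im,np.c_[u.ravel(),v.ravel()])*np.array(im['range_z']).reshape(-1,1)
    P=d@rot(im['attitude']).T+np.array(im['eye'],float)
    P[np.array(im['range_z']).ravel()==0]=np.nan
    return P.reshape(480,640,3)
E
python3 - <<'E'
from h import *
for n in('scene','top'):
    im=grab(n,n+'0'); print(n,im['eye'],im['attitude'],im['fx'],im['distortion'])
a=cv2.imread('pics/scene0.png');b=cv2.imread('pics/top0.png')
print(get_obs())
E
```

```text
pics
scene [1443.22714717  221.03217961  858.72763644] [-1.54323666 -1.95808461  0.88250942] 434.90798124856457 [-0.08015698  0.          0.          0.          0.        ]
top [ 448.12631359   -6.75443778 1121.81721881] [-2.14386613  2.14174251 -0.12859085] 440.147454746134 [-0.07318941  0.          0.          0.          0.        ]
{'t': 0.1, 'qpos': array([ 1.32399731e+00,  4.23769312e-01,  1.63057086e+00,  2.29355417e-05,
        1.08859313e+00, -1.89661903e-02]), 'qvel': array([ 1.01713046e-03, -5.55878082e-04, -2.21719117e-03,  1.30413304e-03,
        4.29483180e-04, -6.08969243e-05]), 'joint_torque': array([-3.18566181e-04, -5.45611346e+01, -2.74326289e+01,  6.45161723e-02,
        1.88084564e-02, -2.73510750e-05]), 'ee_pos': array([140.99799722, 608.39632007, 221.99315663]), 'orientation': array([-3.57099496e-01, -3.12103148e+00,  2.08295429e-03]), 'ft_force': array([-0.82578914, -0.41189627, -0.19523932]), 'moment': array([-0.02440283, -0.04758481,  0.01459498]), 'width': 87.67407176922572}
```

View pics/scene0.png

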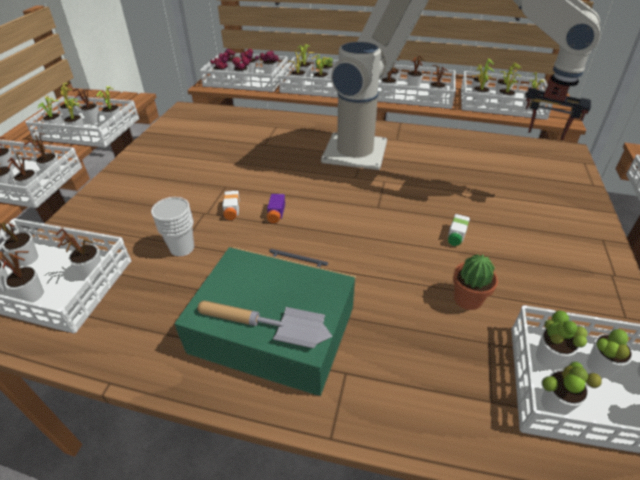

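View pics/top0.png

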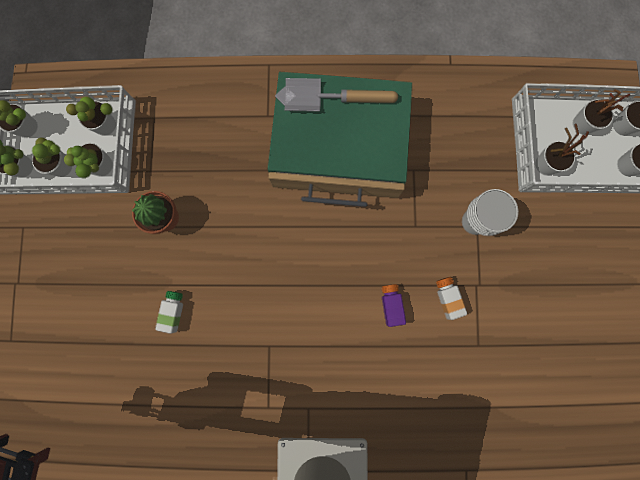

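The scene and top views show the cabinet at top-view (340,130), its handle at (335,200), the green jar at (169,312), the orange jar at (452,298) and the purple decoy at (394,306). The cactus is at (153,212) and the pot stack at (493,212).

```bash
cat >> h.py <<'E'
def jar(im,box,cols,z=44,white=True):
    """box=(u0,v0,u1,v1): body long axis from white/cap masks by colour at z"""
E
python3 - <<'E'
from h import *
im=load('top0'); px=im['pixels']; C=cloud(im); hsv=cv2.cvtColor(px,cv2.COLOR_RGB2HSV)
Z=C[...,2]
def rect(m,name):
    P=C[m][:,:2].astype(np.float32); r=cv2.minAreaRect(P); b=cv2.boxPoints(r)
    print(name,m.sum(),np.round(r[0],1),np.round(r[1],1),round(r[2],2),'z',np.median(C[m][:,2]).round(1)); print(b.round(0).tolist())
m=(hsv[...,0]>65)&(hsv[...,0]<90)&(hsv[...,1]>80)&(abs(Z-116)<6); m[:, :250]=0;m[:,430:]=0
m=cv2.morphologyEx(m.astype(np.uint8),cv2.MORPH_OPEN,np.ones((3,3)))>0
rect(m,'cabtop')
def sub(u0,v0,u1,v1):
    s=np.zeros(Z.shape,bool); s[v0:v1,u0:u1]=1; return s
h=sub(295,180,375,212)&(abs(Z-82)<12)&(px.max(2)<110); rect(h,'handle')
for n,b in(('green',(150,285,190,340)),('orange',(430,270,475,325)),('purple',(378,278,410,332))):
    s=sub(*b); rect(s&(Z>30),n+' all'); rect(s&(abs(Z-44)<4),n+' body')
    sat=(hsv[...,1]>150)&(Z>25) if n!='green' else (hsv[...,1]>150)&(Z>20)&(hsv[...,0]>60)&(hsv[...,0]<90)
    sc=s&sat; print('cap mean',C[sc].mean(0).round(1), sc.sum())
for n,b in(('cactus',(125,185,180,240)),('stack',(455,180,525,245))):
    s=sub(*b); rect(s&(Z>30),n); print(np.nanmax(Z[s]))
E
```

```text
cabtop 11238 [862.7 -43.4] [328.1 255.1] 84.66 z 115.7
[[720.0, -195.0], [974.0, -219.0], [1005.0, 108.0], [751.0, 132.0]]
handle 619 [701.  -26.2] [193.3  46.5] 84.84 z 82.4
[[669.0, -120.0], [715.0, -125.0], [733.0, 68.0], [687.0, 72.0]]
green all 704 [415.8 381.5] [45.4 99.2] 79.61 z 43.1
[[363.0, 368.0], [461.0, 350.0], [469.0, 395.0], [371.0, 413.0]]
green body 542 [415.9 381.7] [45.4 98.5] 79.18 z 43.6
[[363.0, 369.0], [460.0, 350.0], [469.0, 395.0], [372.0, 413.0]]
cap mean [456.7 371.2  37.7] 67
orange all 713 [ 450.9 -314.8] [100.7  45.4] 18.77 z 42.3
[[396.0, -309.0], [411.0, -353.0], [506.0, -320.0], [491.0, -277.0]]
orange body 540 [ 451.4 -315.6] [99.9 44.1] 16.84 z 43.2
[[397.0, -309.0], [410.0, -351.0], [506.0, -322.0], [493.0, -280.0]]
cap mean [ 457.1 -311.7   40.1] 268
purple all 720 [ 434.9 -172. ] [100.6  45.2] 7.98 z 42.8
[[382.0, -157.0], [388.0, -201.0], [488.0, -187.0], [482.0, -143.0]]
purple body 580 [ 434.6 -171.6] [100.5  44.8] 9.04 z 43.4
[[381.0, -157.0], [389.0, -202.0], [488.0, -186.0], [481.0, -142.0]]
cap mean [ 447.5 -167.7   39.3] 251
cactus 1497 [658.4 414.6] [106.  102.1] 57.52 z 94.6
[[587.0, 397.0], [673.0, 342.0], [730.0, 432.0], [644.0, 487.0]]
152.48300064937598
stack 1889 [ 662.5 -437.6] [ 97.5 195.7] 18.06 z 142.9
[[586.0, -360.0], [646.0, -546.0], [739.0, -516.0], [679.0, -330.0]]
152.89536128478164
```

```bash
sed -i '/^def jar/,$d' h.py
cat >> h.py <<'E'
def Rt(yaw,tilt=0):
    """tool x toward -cab x (yaw deg), tool y = +cab y turned, z down; tilt deg lays tool z along -rack z"""
    c=R.from_euler('z',yaw,degrees=True)*R.from_euler('y',-tilt,degrees=True)
    return c.as_matrix()@np.diag([-1.,1,-1])
def togo(pos,Rg):
    o=get_obs(); A=rot(o['orientation']); d=np.array(pos)-o['ee_pos']
    tv=R.from_matrix(A.T@Rg).as_rotvec(degrees=True)
    print('t',round(o['t'],2),'pos',o['ee_pos'].round(1),'shift_now cm',(A.T@d/10).round(2),'turn',tv.round(1),'shift_after cm',(Rg.T@d/10).round(2),'F',o['ft_force'].round(1),'w',round(o['width'],1))
E
python3 - <<'E'
from h import *
im=load('top0'); px=im['pixels']; C=cloud(im); hsv=cv2.cvtColor(px,cv2.COLOR_RGB2HSV); Z=C[...,2]
a=np.radians(-5.3); ex=np.array([np.cos(a),np.sin(a)]); ey=np.array([-ex[1],ex[0]])
O=np.array([720,-30.])
L=(C[...,:2]-O)@np.c_[ex,ey]
h=(L[...,0]>-48)&(L[...,0]<-30)&(abs(L[...,1])<90)&(Z>70)&(Z<95)
p=L[h]; print(h.sum(),'bar x',np.percentile(p[:,0],[2,50,98]).round(1),'y',np.percentile(p[:,1],[1,99]).round(1),'slope deg',np.degrees(np.polyfit(p[:,1],p[:,0],1)[0]).round(2),'z',np.percentile(Z[h],[5,50,95]))
f=(abs(Z-102)<5)&(abs(L[...,1])<165)&(abs(L[...,0])<40); q=L[f]; print('front edge',f.sum(),np.percentile(q[:,0],[2,50,98]),np.percentile(q[:,1],[1,99]))
t=(abs(Z-116)<3)&(abs(L[...,1])<180)&(abs(L[...,0])<60); q=L[t]; print('top edge',np.percentile(q[:,0],[0,1]),np.percentile(q[:,1],[.5,99.5]))
# pixel-based bar (dark)
d=(px.max(2)<75)&h; print('dark',d.sum())
for n,b in(('green',(150,285,190,340)),('orange',(430,270,475,325))):
    s=np.zeros(Z.shape,bool); s[b[1]:b[3],b[0]:b[2]]=1; s&=(Z>34)
    P=C[s][:,:2]; c=P.mean(0); w=np.linalg.svd(P-c,full_matrices=0)[2][0]; w*=np.sign(w[0])
    l=(P-c)@w; v=(P-c)@[-w[1],w[0]]
    # centreline fit from edges per slice
    bins=np.arange(-36,20,4); mid=[(np.percentile(v[abs(l-k)<3],3)+np.percentile(v[abs(l-k)<3],97))/2 for k in bins]
    k=np.polyfit(bins,mid,1)
    print(n,'yaw',np.degrees(np.arctan2(w[1],w[0])).round(2),'corr',np.degrees(k[0]).round(2),'centre',c.round(1),'ext',np.percentile(l,[0.5,99.5]).round(1),'v',np.percentile(v,[1,99]).round(1))
    base=c+w*np.percentile(l,.5); print(' base',base.round(1))
togo(np.r_[O+ex*-38,160],Rt(-5.3)@R.from_euler('z',90,degrees=True).as_matrix())
togo(np.r_[O+ex*-38,160],Rt(-5.3)@R.from_euler('z',-90,degrees=True).as_matrix())
print(O+ex*-38)
E
```

```text
324 bar x [-41.9 -37.1 -30.3] y [-79.7  76.3] slope deg -0.18 z [77.93943652 82.78358011 86.02624424]
front edge 926 [ 2.12667738  9.85287905 18.44945877] [-159.09101515  157.77225613]
top edge [15.64995479 17.91970764] [-163.25957     161.75933177]
dark 280
green yaw -10.92 corr -0.2 centre [412.5 381. ] ext [-45.9  52. ] v [-20.7  22.8]
 base [367.5 389.6]
orange yaw 17.02 corr 0.23 centre [ 447.2 -315.7] ext [-45.6  53.4] v [-22.2  20.6]
 base [ 403.6 -329. ]
t 0.1 pos [141.  608.4 222. ] shift_now cm [-67.06 -49.62   6.26] turn [-0.1  0.1 82.2] shift_after cm [-58.22  59.75   6.2 ] F [-0.8 -0.4 -0.2] w 87.7
t 0.1 pos [141.  608.4 222. ] shift_now cm [-67.06 -49.62   6.26] turn [ -0.1  -0.1 -97.8] shift_after cm [ 58.22 -59.75   6.2 ] F [-0.8 -0.4 -0.2] w 87.7
[682.16246147 -26.48991768]
```

Call:
play_rows --plan "3.4 0 0 0 0 0 10.2;3.4 0 0 0 0 0 10.3;3.4 0 0 0 0 0 10.3;3.4 0 0 0 0 0 10.3;3.4 0 0 0 0 0 10.3;3.4 0 0 0 0 0 10.3;3.4 0 0 0 0 0 10.3;3.4 0 0 0 0 0 10.2"

```text
t: 1.1
ee_pos: [141.1, 608.5, 222.2]
orientation: [2.327, 2.11, -0.001]
ft_force: [-0.0, -0.5, 0.3]
width: 34.0
```

Call:
play_rows --plan "3.4 -3 3.1 0.3 0 0 0;3.4 -4.2 4.3 0.4 0 0 0;3.4 -4.2 4.3 0.4 0 0 0;3.4 -4.2 4.3 0.4 0 0 0;3.4 -4.2 4.3 0.4 0 0 0;3.4 -4.2 4.3 0.4 0 0 0;3.4 -4.2 4.3 0.4 0 0 0;3.4 -4.2 4.3 0.4 0 0 0;3.4 -4.2 4.3 0.4 0 0 0;3.4 -4.2 4.3 0.4 0 0 0;3.4 -4.2 4.3 0.4 0 0 0;3.4 -4.2 4.3 0.4 0 0 0;3.4 -4.2 4.3 0.4 0 0 0;3.4 -3 3.1 0.4 0 0 0;3.4 -1.8 1.8 0.6 0 0 0;3.4 0 0 0 0 0 0;3.4 0 0 0 0 0 0"

```text
t: 3.22
ee_pos: [680.5, -24.7, 161.3]
orientation: [-2.32, -2.117, 0.001]
ft_force: [0.0, -0.9, 0.5]
width: 33.9
```

Run:
```python
from h import *
togo([682.2,-26.5,59],Rt(-5.2)@R.from_euler('z',90,degrees=True).as_matrix())
print(get_obs()['qpos'].round(2))
grab('wrist','w1')
```

```text
t 3.23 pos [680.5 -24.7 161.3] shift_now cm [-0.16  0.2  10.23] turn [-0.1 -0.  -0. ] shift_after cm [-0.16  0.18 10.23] F [ 0.  -0.9  0.5] w 33.9
[-0.05  0.57  1.54  0.    1.03  0.04]
```

View pics/w1.png

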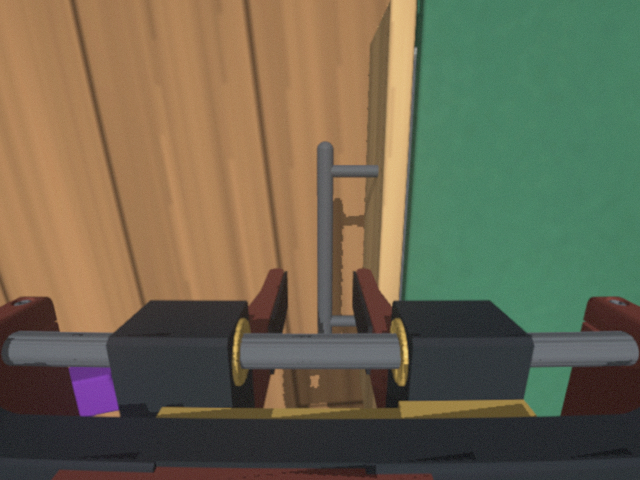

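The wrist view shows the bar at u≈325, centred between the fingers (u 270–378), with posts at v≈170 and v≈320. I'll use depth to check where the bar is relative to the TCP.

Run:
```python
from h import *
im=load('w1'); C=cloud(im)
for u,v in((325,150),(325,200),(325,240),(325,280),(325,325),(350,171),(350,320),(397,100),(397,250)): print(u,v,C[v,u].round(1),im['pixels'][v,u])
a=C[200:300,310:340].reshape(-1,3); a=a[(a[:,2]>75)&(a[:,2]<90)]; print(a.min(0),a.max(0),np.median(a,0))
```

```text
325 150 [689.8  44.7  85.7] [101 103 105]
325 200 [686.8   9.8  84.5] [103 102 105]
325 240 [684.2 -20.1  84.1] [94 95 97]
325 280 [681.4 -51.8  84.3] [98 96 99]
325 325 [678.  -90.2  84.4] [ 96  94 100]
350 171 [706.2  28.7  83.8] [102 106 103]
350 320 [698.4 -88.8  82.3] [109 113 115]
397 100 [737.1  70.9 102.2] [228 192 131]
397 250 [733.7 -27.1 102. ] [212 174 120]
[673.52100463 -69.86199936  77.69023468] [691.90628568  10.10703386  86.21324329] [683.01505594 -27.09107814  83.32927981]
```

Call:
play_rows --plan "3.4 -0.4 0.3 0 0 0 0;3.4 0 0 2 0 0 0;3.4 0 0 2.8 0 0 0;3.4 0 0 2.8 0 0 0;3.4 0 0 1.8 0 0 0;3.4 0 0 0.8 0 0 0;3.4 0 0 0 0 0 0;0.8 0 0 0 0 0 0;0.8 0 0 0 0 0 0;0.8 0 0 0 0 0 0;0.8 0 0 0 0 0 0;0.8 0 0 0 0 0 0"

```text
t: 4.78
ee_pos: [683.8, -29.5, 60.5]
orientation: [-2.321, -2.117, 0.0]
ft_force: [-3.6, 0.6, 5.7]
width: 11.3
```

Call:
play_rows --plan "0.8 0 -0.4 0 0 0 0;0.8 0 -0.8 0 0 0 0;0.8 0 -1.2 0 0 0 0;0.8 0 -1.5 0 0 0 0;0.8 0 -1.5 0 0 0 0;0.8 0 -1.5 0 0 0 0;0.8 0 -1.5 0 0 0 0;0.8 0 -1.5 0 0 0 0;0.8 0 -1.5 0 0 0 0;0.8 0 -1.3 0 0 0 0;0.8 0 -1.0 0 0 0 0;0.8 0 -0.8 0 0 0 0;0.8 0 -0.6 0 0 0 0;0.8 0 -0.4 0 0 0 0;0.8 0 -0.2 0 0 0 0;0.8 0 -0.2 0 0 0 0;0.8 0 -0.2 0 0 0 0;0.8 0 0 0 0 0 0"

```text
t: 7.02
ee_pos: [523.2, -15.0, 60.4]
orientation: [2.32, 2.117, 0.001]
ft_force: [1.4, -2.6, 9.5]
width: 11.3
```

Call:
play_rows --plan "0.8 0 -0.2 0 0 0 0;0.8 0 -0.1 0 0 0 0;0.8 0 -0.1 0 0 0 0;0.8 0 -0.1 0 0 0 0;0.8 0 0 0 0 0 0"

```text
t: 7.65
ee_pos: [519.5, -14.6, 60.4]
orientation: [2.319, 2.116, 0.003]
ft_force: [5.3, -3.4, 5.6]
width: 11.2
```

Call:
play_rows --plan "0.8 0 -0.2 0 0 0 0;0.8 0 -0.2 0 0 0 0;0.8 0 0 0 0 0 0"

```text
t: 8.02
ee_pos: [519.5, -14.6, 60.5]
orientation: [2.315, 2.112, 0.012]
ft_force: [18.3, -4.3, -10.1]
width: 11.3
```

Call:
play_rows --plan "0.8 0 0.3 0 0 0 0;3.2 0 0 0 0 0 0;3.2 0 0 0 0 0 0;3.2 0 0 0 0 0 0;3.2 0 0 -2.5 0 0 0;3.2 0 0 -5 0 0 0;3.2 0 0 -5 0 0 0;3.2 0 0 -4 0 0 0;3.2 0 0 0 0 0 0"

```text
t: 9.15
ee_pos: [519.0, -14.2, 227.5]
orientation: [2.318, 2.115, 0.006]
ft_force: [-0.5, -0.4, -0.3]
width: 32.2
```

Run:
```python
from h import *
print(get_obs()['qpos'].round(2))
# green grasp: body centre; grasp 44 mm from base along axis
for n,b,y in(('green',[367.5,389.6],-10.9),('orange',[403.6,-329.],17.1)):
    r=np.radians(y); g=np.array(b)+44*np.array([np.cos(r),np.sin(r)]); print(n,g.round(1))
    togo(np.r_[g,150],Rt(y)); togo(np.r_[g,150],Rt(y+180))
```

```text
[-0.05  0.26  1.86  0.    1.02  0.04]
green [410.7 381.3]
t 9.15 pos [519.  -14.2 227.5] shift_now cm [ 38.39 -14.44   7.68] turn [  0.3   0.2 -84.4] shift_after cm [18.11 36.79  7.75] F [-0.5 -0.4 -0.3] w 32.2
t 9.15 pos [519.  -14.2 227.5] shift_now cm [ 38.39 -14.44   7.68] turn [ 0.2 -0.3 95.6] shift_after cm [-18.11 -36.79   7.75] F [-0.5 -0.4 -0.3] w 32.2
orange [ 445.7 -316.1]
t 9.15 pos [519.  -14.2 227.5] shift_now cm [-30.73  -4.58   7.71] turn [   0.2    0.3 -112.4] shift_after cm [ 15.88 -26.69   7.75] F [-0.5 -0.4 -0.3] w 32.2
t 9.15 pos [519.  -14.2 227.5] shift_now cm [-30.73  -4.58   7.71] turn [ 0.3 -0.2 67.6] shift_after cm [-15.88  26.69   7.75] F [-0.5 -0.4 -0.3] w 32.2
```

Call:
play_rows --plan "7 0 0 0 0.2 0.3 -10.4;7 0 0 0 0 0 -10.6;7 0 0 0 0 0 -10.6;7 0 0 0 0 0 -10.6;7 0 0 0 0 0 -10.6;7 0 0 0 0 0 -10.6;7 0 0 0 0 0 -10.6;7 0 0 0 0 0 -10.4;7 1 2 0.3 0 0 0;7 2 4.2 0.8 0 0 0;7 2 4.2 0.8 0 0 0;7 2 4.2 0.8 0 0 0;7 2 4.2 0.8 0 0 0;7 2 4.2 0.8 0 0 0;7 2.2 4.2 0.8 0 0 0;7 2 4 0.8 0 0 0;7 1.9 3.6 0.8 0 0 0;7 1 2 1 0 0 0;7 0 0 0 0 0 0"

```text
t: 11.52
ee_pos: [407.6, 381.5, 148.2]
orientation: [-0.293, -3.122, -0.004]
ft_force: [-0.7, -0.1, -0.2]
width: 70.2
```

Run:
```python
from h import *
togo([410.7,381.3,24],Rt(-10.9))
grab('wrist','w2'); im=grab('top','top1')
C=cloud(im); Z=C[...,2]
a=np.radians(-5.25); ex=np.array([np.cos(a),np.sin(a)]); ey=np.array([-ex[1],ex[0]])
O=np.array([720,-30.])
L=(C[...,:2]-O)@np.c_[ex,ey]
np.save('/tmp/L.npy',np.dstack([L,Z]))
p=im['pixels']; cv2.imwrite('pics/m2.png',cv2.resize(np.vstack([p[150:330,240:440],]),None,fx=4,fy=3)[:,:,::-1][:600])
f=(abs(Z-102)<4)&(abs(L[...,1])<170)&(L[...,0]<-120)&(L[...,0]>-190); q=L[f]; print('front edge',f.sum(),np.percentile(q[:,0],[1,50,99]),np.percentile(q[:,1],[1,99]))
m=(abs(L[...,1])<160)&(L[...,0]<10)&(L[...,0]>-148)
for y in(-92,-46,0,46,92):
    for x in range(-135,0,15):
        s=m&(abs(L[...,0]-x)<4)&(abs(L[...,1]-y)<5); print(y,x,np.nanmedian(Z[s]).round(1) if s.any() else None,end='; ')
    print()
```

```text
t 11.53 pos [407.6 381.5 148.2] shift_now cm [-3.900e-01  1.000e-02  1.242e+01] turn [ 0.1 -0.4  0.2] shift_after cm [-0.31  0.04 12.42] F [-0.7 -0.1 -0.2] w 70.2
front edge 896 [-162.91639219 -155.14908095 -146.97535796] [-157.95382691  157.79785139]
-92 -135 23.1; -92 -120 28.8; -92 -105 32.9; -92 -90 38.8; -92 -75 44.7; -92 -60 48.2; -92 -45 52.2; -92 -30 58.2; -92 -15 60.5; 
-46 -135 23.2; -46 -120 31.3; -46 -105 36.2; -46 -90 40.5; -46 -75 45.0; -46 -60 49.3; -46 -45 55.8; -46 -30 58.9; -46 -15 59.4; 
0 -135 44.2; 0 -120 74.3; 0 -105 80.2; 0 -90 85.5; 0 -75 89.5; 0 -60 89.1; 0 -45 95.9; 0 -30 59.6; 0 -15 62.4; 
46 -135 21.6; 46 -120 31.3; 46 -105 34.8; 46 -90 42.1; 46 -75 44.5; 46 -60 48.8; 46 -45 54.7; 46 -30 60.6; 46 -15 63.3; 
92 -135 24.6; 92 -120 29.3; 92 -105 34.4; 92 -90 37.7; 92 -75 43.6; 92 -60 47.5; 92 -45 52.8; 92 -30 58.1; 92 -15 61.7;
```

View pics/m2.png

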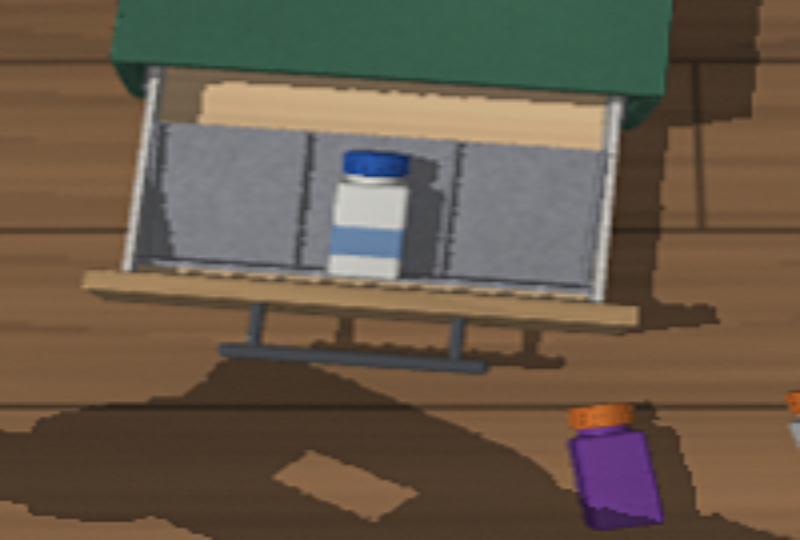

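View pics/w2.png

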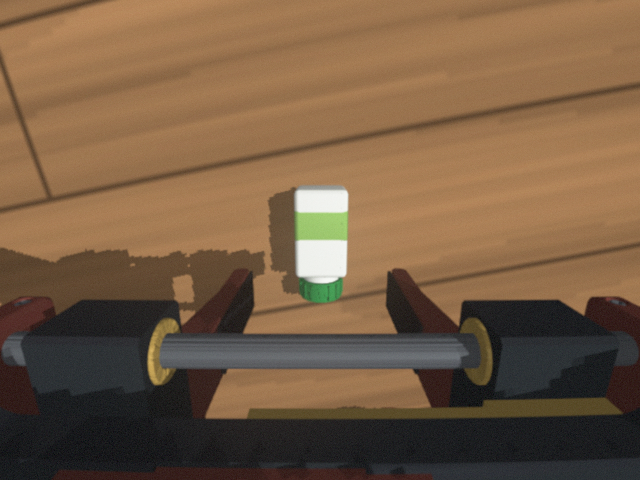

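The top crop shows the drawer fully out, the stored jar in the middle bay and both side bays free. In the wrist view the green jar spans u 295–348, square and centred between the fingers (253–388), so I'll descend and grasp.

Call:
play_rows --plan "7 -0.3 0 1 0 -0.4 0;7 0 0 3 0 0 0;7 0 0 3 0 0 0;7 0 0 3 0 0 0;7 0 0 2.3 0 0 0;7 0 0 1.3 0 0 0;7 0 0 0.5 0 0 0;7 0 0 0 0 0 0;4 0 0 0 0 0 0;4 0 0 0 0 0 0;4 0 0 0 0 0 0;4 0 0 0 0 0 0;4 0 0 0 0 0 0"

```text
t: 13.25
ee_pos: [412.5, 381.9, 9.6]
orientation: [0.297, 3.124, 0.007]
ft_force: [-0.4, -0.7, 5.8]
width: 43.8
```

```bash
cat >> h.py <<'E'
def rackpose(y,base_x,h,b2t,hold,flip=False,yaw=-5.25,y0=-1.,x0=-123.):
    """TCP goal: jar base at rack x=base_x, bottom h above floor, bay centre y"""
    c=R.from_euler('z',yaw,degrees=True).as_matrix(); O=np.array([720,-30,0.])+c@[x0,y0,28]
    Rr=c@R.from_euler('y',-18,degrees=True).as_matrix()
    Rg=Rr@np.diag([-1.,1,-1]) 
    if flip: Rg=Rg@np.diag([-1.,-1,1])
    return O+Rr@[base_x+b2t,y,h+hold],Rg
E
python3 - <<'E'
from h import *
p,Rg=rackpose(92,15,40,45.6,9.6); print(p.round(1)); togo(p,Rg)
o=get_obs(); A=rot(o['orientation']); d=p-o['ee_pos']; q=o['ee_pos']+[0,0,180]
print('after 18 cm lift: world delta',(p-q).round(1),'tool',(Rg.T@(p-q)/10).round(2), 'flat tool frame',(A.T@(p-q)/10).round(2))
E
```

```text
[648.   68.   93.9]
t 13.25 pos [412.5 381.9   9.6] shift_now cm [-29.06 -26.35  -8.48] turn [ -0.6 -17.8  -5.6] shift_after cm [-27.64 -29.1    0.11] F [-0.4 -0.7  5.8] w 43.8
after 18 cm lift: world delta [ 235.5 -313.9  -95.7] tool [-22.08 -29.1   17.23] flat tool frame [-29.01 -26.44   9.52]
```

Call:
play_rows --plan "4 0 0 -1.5 0 0 0;4 0 0 -4 0 0 0;4 0 0 -5 0 0 0;4 0 0 -5 0 0 0;4 0 0 -2.5 0 0 0;4 -1.6 -1.5 0 0 0 0;4 -3.2 -3 0 0 0 0;4 -3.5 -3.2 0 0 0 0;4 -3.5 -3.2 0 0 0 0;4 -3.5 -3.2 0 0 0 0;4 -3.5 -3.2 0 0 0 0;4 -3.5 -3.2 0 0 0 0;4 -3.3 -3 0 0 0 0;4 -2 -1.9 0 0 0 0;4 -1 -1 0 0 0 0;4 0 0 0 -0.2 -6 -1.9;4 0 0 0 -0.2 -6 -1.9;4 0 0 0 -0.2 -5.8 -1.8;4 0 0 0 0 0 0"

```text
t: 15.62
ee_pos: [640.4, 68.4, 188.2]
orientation: [0.128, 2.829, -0.021]
ft_force: [-0.4, -0.3, -1.2]
width: 43.8
```

Run:
```python
from h import *
p,Rg=rackpose(92,15,4,45.6,9.6); print(p.round(1)); togo(p,Rg)
```

```text
[659.   67.   59.7]
t 15.62 pos [640.4  68.4 188.2] shift_now cm [ 2.14  0.04 12.81] turn [-0.  -0.2  0.1] shift_after cm [ 2.19  0.03 12.81] F [-0.4 -0.3 -1.2] w 43.8
```

Call:
play_rows --plan "4 1 0 0.5 0 -0.2 0;4 1.1 0 2 0 0 0;4 0 0 3 0 0 0;4 0 0 3 0 0 0;4 0 0 2 0 0 0;4 0 0 1 0 0 0;4 0 0 0.6 0 0 0;4 0 0 0.4 0 0 0;4 0 0 0 0 0 0;4 0 0 0 0 0 0"

```text
t: 16.88
ee_pos: [662.0, 66.1, 64.0]
orientation: [0.129, 2.821, -0.021]
ft_force: [0.5, -0.3, -1.1]
width: 43.7
```

Run:
```python
from h import *
p,Rg=rackpose(92,15,0,45.6,9.6); togo(p,Rg)
im=grab('top','top2');s=grab('scene'); a=im['pixels'][150:300,250:430]; b=s['pixels'][210:360,190:370]
cv2.imwrite('pics/c2.png',cv2.resize(np.hstack([a,b]),(792,330))[:,:,::-1])
```

```text
t 16.88 pos [662.   66.1  64. ] shift_now cm [0.42 0.06 0.72] turn [-0.   0.2  0. ] shift_after cm [0.42 0.06 0.72] F [ 0.5 -0.3 -1.1] w 43.7
```

View pics/c2.png

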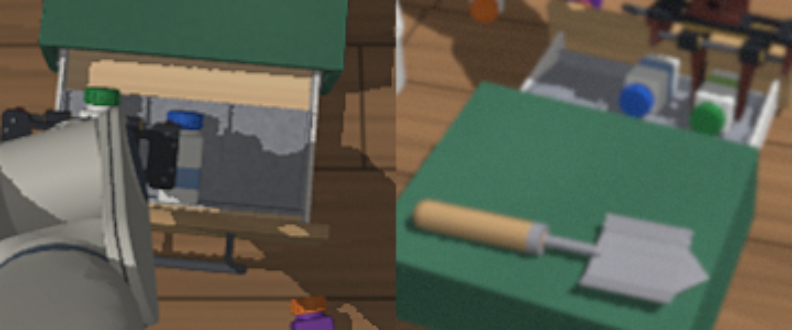

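The jar is over the left bay, level with the slope and parallel to the stored jar. I'll lower it in small steps and watch the force.

Call:
play_rows --plan "4 0 0 0.2 0 0 0;4 0 0 0.2 0 0 0;4 0 0 0.1 0 0 0;4 0 0 0 0 0 0"

```text
t: 17.48
ee_pos: [663.3, 65.8, 58.5]
orientation: [0.129, 2.822, -0.021]
ft_force: [-1.1, 0.7, -2.1]
width: 44.2
```

Call:
play_rows --plan "4 0 0 0.1 0 0 0;4 0 0 0 0 0 0"

```text
t: 17.73
ee_pos: [663.6, 65.8, 57.6]
orientation: [0.129, 2.822, -0.021]
ft_force: [-0.5, -0.2, -1.2]
width: 44.0
```

Call:
play_rows --plan "4 0 0 0.1 0 0 0;4 0 0 0 0 0 0"

```text
t: 17.98
ee_pos: [664.3, 65.8, 57.2]
orientation: [0.129, 2.821, -0.021]
ft_force: [-0.0, -0.4, 2.0]
width: 43.4
```

Call:
play_rows --plan "4 0.3 0 0 0 0 0;4 0.3 0 0 0 0 0;4 0.3 0 0 0 0 0;4 0.3 0 0 0 0 0;4 0.2 0 0 0 0 0;4 0.1 0 0 0 0 0;4 0 0 0 0 0 0"

```text
t: 18.85
ee_pos: [650.2, 67.2, 52.5]
orientation: [0.129, 2.82, -0.021]
ft_force: [1.1, -0.2, 4.9]
width: 43.9
```

Call:
play_rows --plan "4 0.1 0 0 0 0 0;4 0.1 0 0 0 0 0;4 0 0 0 0 0 0"

```text
t: 19.23
ee_pos: [648.4, 67.4, 52.0]
orientation: [0.129, 2.82, -0.021]
ft_force: [0.8, -0.3, 5.7]
width: 43.6
```

Call:
play_rows --plan "4 0.1 0 0 0 0 0;4 0.1 0 0 0 0 0;4 0 0 0 0 0 0"

```text
t: 19.6
ee_pos: [646.6, 67.6, 51.4]
orientation: [0.129, 2.82, -0.021]
ft_force: [0.6, -0.4, 5.8]
width: 43.7
```

Call:
play_rows --plan "4 0.1 0 0 0 0 0;4 0.1 0 0 0 0 0;4 0 0 0 0 0 0"

```text
t: 19.98
ee_pos: [646.2, 67.7, 51.5]
orientation: [0.129, 2.817, -0.02]
ft_force: [4.7, -1.7, 5.2]
width: 43.9
```

Call:
play_rows --plan "4 0.1 0 0 0 0 0;4 0.1 0 0 0 0 0;4 0 0 0 0 0 0"

```text
t: 20.35
ee_pos: [646.1, 67.7, 51.7]
orientation: [0.128, 2.814, -0.02]
ft_force: [9.7, -4.1, 4.2]
width: 43.7
```

Call:
play_rows --plan "4 -0.2 0 0 0 0 0;4.6 0 0 0 0 0 0;5.4 0 0 0 0 0 0;5.6 0 0 0 0 0 0;5.6 0 0 -0.5 0 0 0;5.6 0 0 -2 0 0 0;5.6 0 0 -4 0 0 0;5.6 0 0 -5 0 0 0;5.6 0 0 -5 0 0 0;5.6 0 0 0 0 0 0"

```text
t: 21.6
ee_pos: [594.0, 72.9, 211.3]
orientation: [0.129, 2.815, -0.019]
ft_force: [0.8, 0.1, 0.2]
width: 56.1
```

Run:
```python
from h import *
o=get_obs(); A=rot(o['orientation']); g=np.array([445.7,-316.1])
im=grab('wrist','w3')
# flatten in place first, turning ~ to Rt(17.1+180)
togo(np.r_[g,150],Rt(17.1+180)); togo(np.r_[g,150],Rt(-5.25)); print(o['qpos'].round(2))
F=Rt(-5.25); d=np.r_[g,150]-o['ee_pos']; print('flat shift',(F.T@d/10).round(2)); print('final frame shift',(Rt(197.1).T@d/10).round(2))
```

```text
t 21.65 pos [593.3  72.7 209. ] shift_now cm [ 12.44 -40.06   2.07] turn [ 25.2   4.9 155.8] shift_after cm [-25.54  32.82   5.9 ] F [-0.3  0.7 -0.5] w 56.3
t 21.65 pos [593.3  72.7 209. ] shift_now cm [ 12.44 -40.06   2.07] turn [ 0.  18.4  0. ] shift_after cm [ 11.14 -40.07   5.9 ] F [-0.3  0.7 -0.5] w 56.3
[ 0.14  0.28  1.92 -0.12  0.63 -1.25]
flat shift [ 11.21 -40.09   6.13]
final frame shift [-25.62  32.82   6.13]
```

View pics/w3.png

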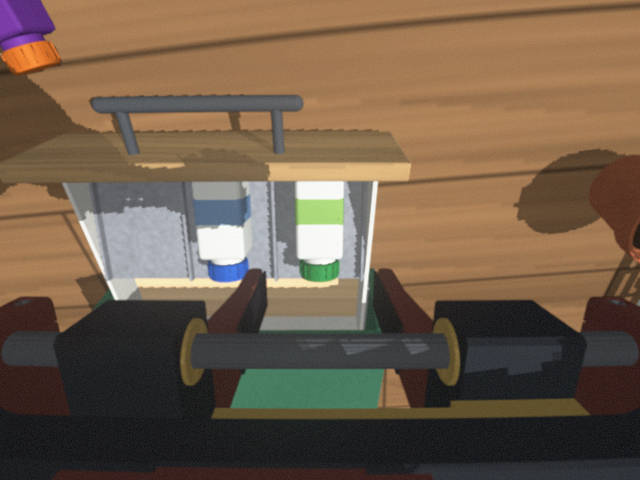

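The green jar sits straight in the left bay. Its cap is level with the blue one (v≈268). Next is the orange jar.

Call:
play_rows --plan "7 0 0 0 0 9.2 0;7 0 0 0 0 9.2 0;7 0 0 0 0 0 10.5;7 0 0 0 0 0 10.5;7 0 0 0 0 0 10.5;7 0 0 0 0 0 10.5;7 0 0 0 0 0 10.5;7 0 0 0 0 0 10.5;7 0 0 0 0 0 10.5;7 0 0 0 0 0 10.5;7 0 0 0 0 0 10.5;7 0 0 0 0 0 10.5;7 0 0 0 0 0 10.5;7 0 0 0 0 0 10.5;7 0 0 0 0 0 10.5;7 0 0 0 0 0 10.5;7 0 0 0 0 0 10.5;7 0 0 0 0 0 0.2"

```text
t: 23.9
ee_pos: [592.1, 72.3, 205.1]
orientation: [-3.106, -0.468, 0.011]
ft_force: [-0.1, -0.8, 0.0]
width: 70.3
```

Call:
play_rows --plan "7 -1.5 2 0.3 0 0 0;7 -3.2 4.1 0.8 0 0 0;7 -3.2 4.1 0.8 0 0 0;7 -3.2 4.1 0.8 0 0 0;7 -3.2 4.1 0.8 0 0 0;7 -3.2 4.1 0.8 0 0 0;7 -3.2 4.1 0.8 0 0 0;7 -2.9 3.7 0.8 0 0 0;7 -1.5 2 0.2 0 0 0;7 -0.5 0.6 0 0 0 0;7 0 0 0 0 0 0"

```text
t: 25.28
ee_pos: [444.2, -317.0, 146.2]
orientation: [-3.106, -0.467, 0.007]
ft_force: [-0.2, 0.6, -0.8]
width: 70.0
```

Run:
```python
from h import *
togo([445.7,-316.1,9.6],Rt(17.1+180)); 
im=grab('wrist','w4'); C=cloud(im); Z=C[...,2]; h=cv2.cvtColor(im['pixels'],cv2.COLOR_RGB2HSV)
d=np.linalg.norm(C[...,:2]-[447,-315.7],axis=2)
s=(Z>34)&(Z<50)&(d<62); P=C[s][:,:2]
r=cv2.minAreaRect(P.astype(np.float32)); print(s.sum(),r, cv2.boxPoints(r).round(0).tolist())
```

```text
t 25.27 pos [ 444.2 -317.   146.2] shift_now cm [ 2.300e-01 -1.000e-02  1.366e+01] turn [-0.1  0.2  0. ] shift_after cm [ 0.17 -0.04 13.66] F [-0.2  0.6 -0.8] w 70.0
5658 ((451.5623474121094, -318.1514892578125), (99.39183807373047, 44.381752014160156), 18.393217086791992) [[397.0, -313.0], [411.0, -355.0], [506.0, -324.0], [492.0, -281.0]]
```

View pics/w4.png

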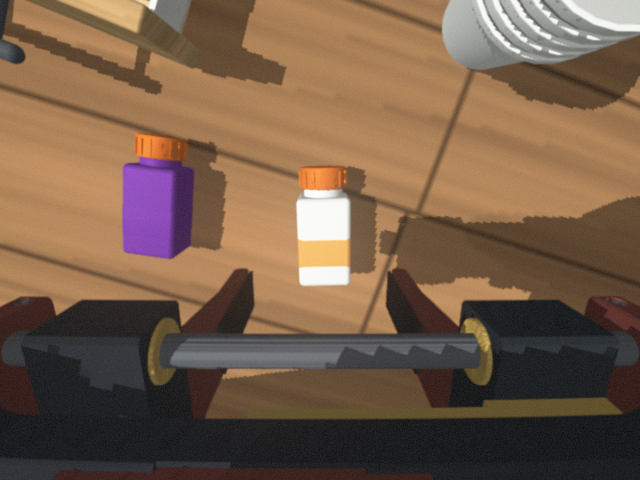

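The orange jar spans u 298–350, square to the jaws and about 2–3 mm to the right of centre. The purple decoy is well clear at u<195.

Call:
play_rows --plan "7 0.2 0.2 1 0 0.2 0;7 0 0 3 0 0 0;7 0 0 3 0 0 0;7 0 0 3 0 0 0;7 0 0 2 0 0 0;7 0 0 1.2 0 0 0;7 0 0 0.5 0 0 0;7 0 0 0 0 0 0;4 0 0 0 0 0 0;4 0 0 0 0 0 0;4 0 0 0 0 0 0;4 0 0 0 0 0 0;4 0 0 0 0 0 0"

```text
t: 26.95
ee_pos: [447.0, -318.7, 10.0]
orientation: [-3.107, -0.466, -0.0]
ft_force: [-0.5, 0.5, 6.0]
width: 44.0
```

Run:
```python
from h import *
o=get_obs(); r=np.radians(17.4); b2t=(o['ee_pos'][:2]-[403.8,-331])@[np.cos(r),np.sin(r)]; hold=o['ee_pos'][2]; print('b2t',b2t,'hold',hold)
p,Rg=rackpose(-92,15,40,b2t,hold,True); q=o['ee_pos']+[0,0,180]; A=rot(o['orientation'])
togo(p,Rg); print(p.round(1),'flat after lift',(A.T@(p-q)/10).round(2))
```

```text
b2t 44.86987031250077 hold 10.033377676288962
t 26.95 pos [ 447.  -318.7   10. ] shift_now cm [ 23.5  -14.09  -8.4 ] turn [-3.5 17.8 22.1] shift_after cm [ 18.19 -21.94  -2.93] F [-0.5  0.5  6. ] w 44.0
[ 630.3 -115.2   94.1] flat after lift [ 23.5  -14.08   9.6 ]
```

Call:
play_rows --plan "4 0 0 -1.5 0 0 0;4 0 0 -4 0 0 0;4 0 0 -5 0 0 0;4 0 0 -5 0 0 0;4 0 0 -2.5 0 0 0;4 1.8 -1.1 0 0 0 0;4 3.5 -2.1 0 0 0 0;4 3.9 -2.3 0 0 0 0;4 3.9 -2.3 0 0 0 0;4 3.9 -2.3 0 0 0 0;4 3.5 -2.1 0 0 0 0;4 2 -1.3 0 0 0 0;4 1 -0.6 0 0 0 0;4 0 0 0 -1.2 5.9 7.4;4 0 0 0 -1.2 5.9 7.4;4 0 0 0 -1.1 6 7.3;4 0 0 0 0 0 0"

```text
t: 29.08
ee_pos: [627.5, -115.2, 189.1]
orientation: [3.087, -0.141, 0.483]
ft_force: [1.1, -0.3, -1.5]
width: 43.9
```

Run:
```python
from h import *
p,Rg=rackpose(-92,15,6,44.9,10,True); print(p.round(1)); togo(p,Rg)
```

```text
[ 640.8 -116.1   61.7]
t 29.07 pos [ 627.5 -115.2  189.1] shift_now cm [-2.62 -0.03 12.53] turn [-0.   0.2  0. ] shift_after cm [-2.67 -0.04 12.52] F [ 1.1 -0.3 -1.5] w 43.9
```

Call:
play_rows --plan "4 -1.2 0 0.5 0 0.2 0;4 -1.4 0 2 0 0 0;4 0 0 3 0 0 0;4 0 0 3 0 0 0;4 0 0 2 0 0 0;4 0 0 1 0 0 0;4 0 0 0.6 0 0 0;4 0 0 0.3 0 0 0;4 0 0 0 0 0 0;4 0 0 0 0 0 0"

```text
t: 30.32
ee_pos: [644.3, -116.1, 64.4]
orientation: [3.085, -0.141, 0.495]
ft_force: [0.7, 0.0, -1.9]
width: 43.8
```

Run:
```python
from h import *
p,Rg=rackpose(-92,15,0,44.9,10,True); togo(p,Rg)
```

```text
t 30.32 pos [ 644.3 -116.1   64.4] shift_now cm [-0.41  0.03  0.74] turn [-0.  -0.2  0. ] shift_after cm [-0.41  0.03  0.74] F [ 0.7  0.  -1.9] w 43.8
```

Same descent as for the first jar.

Call:
play_rows --plan "4 0 0 0.2 0 0 0;4 0 0 0.2 0 0 0;4 0 0 0.1 0 0 0;4 0 0 0.1 0 0 0;4 0 0 0 0 0 0"

```text
t: 30.95
ee_pos: [645.9, -116.2, 57.9]
orientation: [3.085, -0.141, 0.494]
ft_force: [-0.2, 0.0, -1.8]
width: 44.0
```

Call:
play_rows --plan "4 0 0 0.1 0 0 0;4 0 0 0 0 0 0"

```text
t: 31.2
ee_pos: [646.4, -116.3, 57.3]
orientation: [3.085, -0.141, 0.495]
ft_force: [-0.8, 0.4, 0.6]
width: 43.7
```

Call:
play_rows --plan "4 0 0 0.05 0 0 0;4 -0.3 0 0 0 0 0;4 -0.3 0 0 0 0 0;4 -0.3 0 0 0 0 0;4 -0.3 0 0 0 0 0;4 -0.2 0 0 0 0 0;4 -0.1 0 0 0 0 0;4 -0.1 0 0 0 0 0;4 0 0 0 0 0 0"

```text
t: 32.33
ee_pos: [632.9, -115.3, 52.9]
orientation: [3.084, -0.141, 0.5]
ft_force: [1.6, 0.5, 5.6]
width: 44.0
```

Call:
play_rows --plan "4 -0.1 0 0 0 0 0;4 -0.1 0 0 0 0 0;4 0 0 0 0 0 0"

```text
t: 32.7
ee_pos: [631.1, -115.1, 52.3]
orientation: [3.083, -0.141, 0.5]
ft_force: [1.2, -1.5, 6.1]
width: 44.1
```

Call:
play_rows --plan "4 -0.1 0 0 0 0 0;4 -0.1 0 0 0 0 0;4 0 0 0 0 0 0"

```text
t: 33.08
ee_pos: [629.2, -115.0, 51.7]
orientation: [3.083, -0.141, 0.5]
ft_force: [1.5, 0.4, 6.4]
width: 43.9
```

Call:
play_rows --plan "4 -0.1 0 0 0 0 0;4 -0.1 0 0 0 0 0;4 0 0 0 0 0 0"

```text
t: 33.45
ee_pos: [628.5, -115.0, 51.7]
orientation: [3.083, -0.141, 0.504]
ft_force: [3.3, 0.5, 6.0]
width: 43.7
```

Call:
play_rows --plan "4 -0.1 0 0 0 0 0;4 -0.1 0 0 0 0 0;4 0 0 0 0 0 0"

```text
t: 33.83
ee_pos: [628.3, -115.0, 51.9]
orientation: [3.081, -0.142, 0.509]
ft_force: [6.9, 0.8, 5.6]
width: 43.8
```

Call:
play_rows --plan "4 0.2 0 0 0 0 0;4.6 0 0 0 0 0 0;5.4 0 0 0 0 0 0;5.6 0 0 0 0 0 0;5.6 0 0 -0.5 0 0 0;5.6 0 0 -2 0 0 0;5.6 0 0 -4 0 0 0;5.6 0 0 -5 0 0 0;5.6 0 0 -5 0 0 0;5.6 6 0 -4 0 0 0;5.6 -6 0 -4 0 0 0;5.6 0 0 0 0 0 0"

```text
t: 35.33
ee_pos: [550.1, -107.4, 273.6]
orientation: [3.085, -0.141, 0.495]
ft_force: [-0.0, -1.3, -0.2]
width: 55.8
```

Run:
```python
from h import *
o=get_obs(); print(o['t'],o['ee_pos'])
w=grab('wrist','w5'); im=grab('top','top3')
cv2.imwrite('pics/fin.png',cv2.resize(np.hstack([w['pixels'],im['pixels']]),(800,300))[:,:,::-1])
C=cloud(w); a=np.radians(-5.25); ex=np.array([np.cos(a),np.sin(a)]); ey=np.array([-ex[1],ex[0]])
L=(C[...,:2]-[720,-30])@np.c_[ex,ey]; Z=C[...,2]; hsv=cv2.cvtColor(w['pixels'],cv2.COLOR_RGB2HSV)
floor=28+(L[...,0]+123)*np.tan(np.radians(18))
for y in(-92,0,92):
    s=(abs(L[...,1]-y)<42)&(Z-floor>30)&(Z-floor<56)&(L[...,0]>-138)&(L[...,0]<-10); q=L[s].astype(np.float32)
    if len(q)<50: continue
    print(y,s.sum(),'x',np.percentile(q[:,0],[.5,99.5]).round(1),'y',np.percentile(q[:,1],[1,99]).round(1),'ang',cv2.minAreaRect(q)[2].__round__(1),'top h',np.median((Z-floor)[s]*np.cos(np.radians(18))).round(1))
f=(abs(Z-102)<4)&(abs(L[...,1])<150)&(L[...,0]<-120); print('front',np.percentile(L[f][:,0],[1,50,99]).round(1))
```

```text
35.325 [ 550.08710834 -107.43848802  273.64787473]
-92 3282 x [-135.6  -40.4] y [-115.   -72.5] ang 0.8 top h 44.1
0 3385 x [-135.6  -40.4] y [-25.   17.9] ang 0.0 top h 44.1
92 3492 x [-135.7  -40.6] y [ 67.  109.5] ang 0.4 top h 43.9
front [-164.1 -155.6 -148.1]
```

View pics/fin.png

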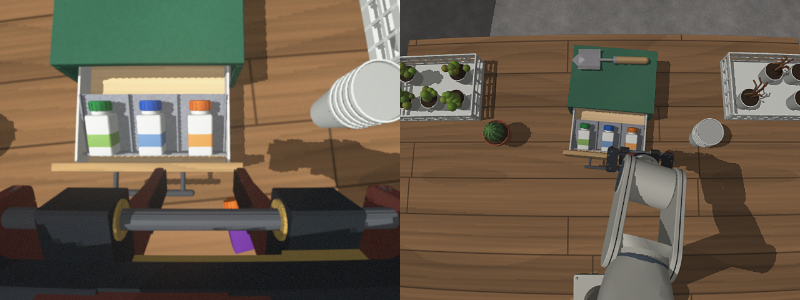

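All three jars match: cap ends at cabinet x of about -40.5 mm, tops 44 mm above the sloping floor, yaw within 1°. The drawer is still at its stop, so I'm handing in.

```bash
python3 -c "
from workcell import *
print(close_job())"
```

```text
the job is handed in; nothing more can be done
None
```

The job is done and handed in at about 35 s of the allowed 66 s; no verdict was reported.

- **Drawer:** I pulled it by the handle until the force rose and it stopped moving, after 165 mm of travel. A last depth check found the front in the same place to within about 1 mm.
- **Jars:** The green jar is in the left bay and the orange jar in the right. Each was lowered with the tool tilted 18°, slid down until the lip pushed back with about 7–10 N, then released.
- **Last check (wrist-camera depth):**
  - All three cap ends sit at the same depth, within 0.2 mm, and all jar tops are 44 mm above the sloping floor.
  - Yaw is within 1° of the cabinet. The new jars lie 91.8 mm and 90.2 mm either side of the stored jar; the bays are 92 mm apart.
- **Bystanders:** In the last pictures the cactus, pot stack, stored jar and purple look-alike looked undisturbed. I did not re-measure their positions.

No check failed. The main disagreement was about 5 mm between the two cameras on where the orange jar's base lay, before I picked it up.

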